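# Bring the yellow ramekin round and point it out

### The arm

A 6-joint arm with a two-finger parallel gripper is mounted at the origin on the work surface. World frame = base frame: x ahead of the robot, y to its left, z up, the work surface at z = 0. Lengths are in mm, angles in rad, forces in N, time in s.
With the tool pointing down it reaches from about 350 to 975 mm from the base axis. Payload 7.1 kg.
Tool frame: the origin (TCP) lies on the front face of the gripper's body, between the roots of the fingers; the fingertips stand 80 mm ahead of it and the grasp point (between the pads) lies 61 mm ahead of it (env.tips_ahead is the distance from the TCP to the fingertips, in mm); z points along the fingers, y is the line along which they close (so a half turn about z gives the same grasp; the last joint's range is limited). The gripper opens to 88 mm and grips with 3 to 60 N. Pads are 20 mm wide; open, the fingers measure 115 mm over their backs; the gripper's body (75 mm by 178 mm) begins 61 mm behind the grasp point.
Start: joints at [-1.323, 0.423, 1.63, -0, 1.089, -0.019], TCP at [164.798, -602.866, 302.675] pointing down, gripper open.
Joint ranges: [-3, 3], [-0.9, 2.11], [0.09, 2.58], [-1.31, 4.45], [0.11, 2.69], [-2.54, 2.54]. Speed limits (rad/s): [2.39, 2.39, 3.01, 3.14, 3.14, 3.14].

### API

Orientations are given as a unit quaternion [x, y, z, w].
In Python, from station import env, set_gripper, viewer, workorder gives the robot as it stands. Calls block until the motion is done:
- env.reach(position, orientation): joint-space move of the TCP to a pose.
- env.move_l(position, rot=None, rate=150, f_stop=None): straight line of the TCP; rot=None keeps the orientation; rate is the mean speed in mm/s. With f_stop (N) it stops when the force on the tool has changed by that much, and returns True; else False.
- env.move_joints(angles): joint-space move.
- set_gripper(opening): finger opening in mm; the grip force is fixed at half the most; returns when the fingers have stopped.
- env.hold(seconds).
- env.ik(position, orientation): joint angles nearest the present ones, or None.
- env.read_state(): the state.
- viewer.camera(name): name is "side" or "top" or "wrist"; returns the picture (400x640x3 uint8, blue, green, red); there is no depth.
- viewer.camera_params(name): a dict with "fx", "fy", "cx", "cy" (pixels), "pose" (4x4, takes a point from camera to world coordinates); the wrist camera has in their place "tool_from_camera" (4x4, takes a point from camera to tool coordinates, whose origin is the TCP and whose axes are the flange's). Camera axes: x right, y up, looking along -z (the intrinsics and any distortion apply to the point x, -y, -z); pixel columns grow to the right and rows downward; lengths in mm; the calibration is good to about 2 mm. A picture is of the moment at which its call begins: read the wrist's pose just before it. camera_params takes no time and is no camera call.
A pose or a line that the arm cannot do raises env.IKError and nothing moves.
- workorder.sign_off(): hands the job in; it is judged then, once.
The state is a dict: "time_s": time; "qpos": joint angles; "dq": joint speeds; "tau": joint torques, N m; "tool_pos": TCP position; "orientation": TCP orientation; "force": force on the tool from outside, world axes, zero at the start; "wrist_torque": the same for the moment, N m; "width": finger opening in mm; "grip_force": force on a finger pad.
Only numpy, scipy, OpenCV 4.12 (cv2) and the standard library are available. Lean on these libraries where they do the work, as an engineer would, in place of code of your own. Each camera call takes 0.05 s, during which the arm holds its last target. There are 200 camera calls.

### The job

Push the turntable round (its blue finger post is there for that) until the yellow ramekin stands at the front, in line with the red pointer on the foot, and take the fingers off it so that it is at rest. Then point the ramekin out: bring the fingertips to a few centimetres above the middle of its mouth, without touching it, and stay there for two seconds. Do not touch any of the dishes or the brownie tin, and push gently so that everything stays standing on the turntable.

Things in the scene. Friction and masses are not known exactly. Their poses are not given: they have to be found in the camera images.
- foot: Fixed foot of the turntable: a grey disc 230 mm across and 12 mm high, mostly hidden under the turntable. Origin on the turning axis, on the cupboard floor. A flat red pointer (6 mm high, 22 mm wide, round end 36 mm across) sticks out along the foot's own -x, which is the front, roughly towards the robot; it ends 208 mm from the axis.
- front_spot (a point): The spot where the ramekin must stand: on the line of the red pointer, 85 mm from the turning axis, at the height of the turntable's upper face (22 mm above the cupboard floor). Fixed to the foot.
- turntable: White plastic turntable, 290 mm across and 10 mm thick, upper face 22 mm above the cupboard floor. Origin on the turning axis at its underside; z is the axis (up). It turns freely either way, more than half a turn, needs about 0.5 to 1 N at the post, and stays where it is left. A small ear on its edge carries the blue finger post. The dishes stand loose on it and ride round with it.
- post_top (a point): Middle of the top of the blue finger post: an upright round peg 18 mm across and 45 mm tall above the turntable's upper face (top 67 mm above the cupboard floor), 160 mm from the turning axis. It starts on the robot's right-hand side (-y) of the turntable. Push it sideways, along its circle, from either side.
- ramekin: Yellow ceramic ramekin, round and open-topped, 76 mm across and 45 mm tall, about 0.2 kg. Origin at the centre of its underside. Starts loose on the turntable, upright, 85 mm from the axis, about 0.5 to 0.95 rad to one side or the other of the red pointer.
- ramekin_mouth (a point): Centre of the ramekin's mouth, level with its rim, 45 mm above its underside.
- cups: Nested stainless measuring cups, 72 mm across and about 45 mm tall, with three thin handles that reach 90 mm from the centre of the cups along own +x and are joined by a wire ring. Origin at the centre of the underside of the cups. Loose on the turntable; bystander.
- pie_dish: Small clear glass pie dish, round, 116 mm across the rim and 32 mm tall. Origin at the centre of its underside. Loose at the back of the turntable; bystander.
- tin: Square brownie tin with a closed sliding cover, 156 x 150 mm and 50 mm tall, loose on the cupboard floor to the left of the turntable. Origin at the centre of its underside; bystander.
Mind the look-alikes: they are no part of the job. There is more than one size of the ramekin; the one meant has the size given above.

How it is judged:
By the outcome, as a careful person would: the job done as asked, in the order asked, and still so for the second after the job is handed in, with the robot touching nothing.
It also fails if it takes over 51 s, if anything falls off the work surface, if the arm or the gripper's body presses on something with over 40 N, if the wrist force passes 120 N, or if a joint passes its speed limit or range.

## Working session

There is one attempt and no reset: what is moved stays moved. The work goes in short steps, each a Python script; the robot and the scene stay as the last script left them, time stands still between calls to the robot, and variables do not carry over. Pictures are saved under pics/ and viewed, at most 10 in all, crops included, and the job is handed in when it is done.

```bash
ls; mkdir -p pics
python3 - <<'E'
from station import env, viewer
import cv2
for n in("top","side"):
    cv2.imwrite(f"pics/{n}0.png",viewer.camera(n)); p=viewer.camera_params(n); print(n,p)
print(env.read_state()["time_s"])
print(viewer.camera_params("wrist"))
E
```

```text
pics
top {'fx': 428.4036481546765, 'fy': 428.4036481546765, 'cx': 318.9945677674104, 'cy': 201.19114060390723, 'pose': array([[ 1.31885278e-01,  9.70467631e-01, -2.01987253e-01,
         3.55916636e+02],
       [-9.91264986e-01,  1.29124636e-01, -2.68431700e-02,
         3.51280025e+01],
       [ 3.11029317e-05,  2.03763110e-01,  9.79020221e-01,
         1.03125022e+03],
       [ 0.00000000e+00,  0.00000000e+00,  0.00000000e+00,
         1.00000000e+00]])}
side {'fx': 382.688398596767, 'fy': 382.688398596767, 'cx': 321.48332699083534, 'cy': 196.85242392023417, 'pose': array([[-7.98425874e-01,  3.96077603e-01, -4.53473987e-01,
         1.72583089e+01],
       [-6.01986301e-01, -5.39325333e-01,  5.88846905e-01,
         7.33175290e+02],
       [-1.13409384e-02,  7.43135733e-01,  6.69044592e-01,
         8.64697096e+02],
       [ 0.00000000e+00,  0.00000000e+00,  0.00000000e+00,
         1.00000000e+00]])}
0.1
{'fx': 308.780503058672, 'fy': 308.780503058672, 'cx': 318.3890069787057, 'cy': 200.15237871067725, 'tool_from_camera': array([[ 6.80777968e-04,  9.68357266e-01,  2.49567109e-01,
         6.98244051e+01],
       [ 9.99999277e-01, -9.06496197e-04,  7.89505887e-04,
        -1.13024448e-01],
       [ 9.90755398e-04,  2.49566391e-01, -9.68357183e-01,
        -8.05940177e+01],
       [ 0.00000000e+00,  0.00000000e+00,  0.00000000e+00,
         1.00000000e+00]])}
```

View pics/top0.png

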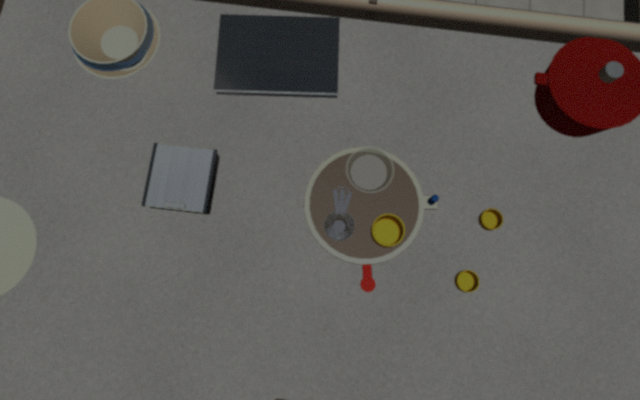

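View pics/side0.png

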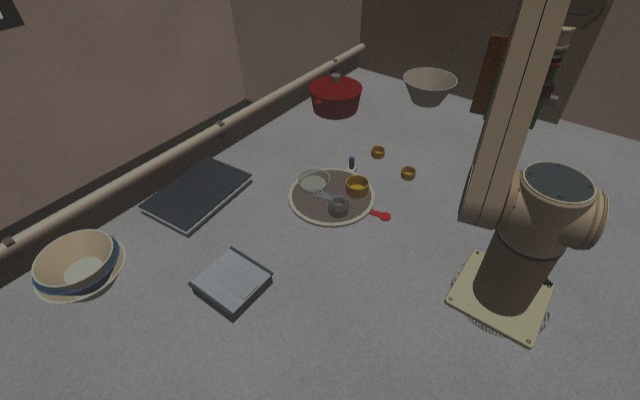

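Top view: turntable centre about (364,205), pointer tip (368,284) and blue post (433,199). The ramekin candidates are yellow (388,231) on the turntable, and small look-alikes at (490,219) and (466,281). I take the one on the turntable and will check its size and a crop.

```bash
cat > h.py <<'E'
import numpy as np, cv2
from station import env, viewer
def ray(name,uv,z,T=None):
    p=viewer.camera_params(name); T=p["pose"] if T is None else T
    uv=np.atleast_2d(np.asarray(uv,float))
    d=np.c_[(uv[:,0]-p["cx"])/p["fx"],-(uv[:,1]-p["cy"])/p["fy"],-np.ones(len(uv))]@T[:3,:3].T
    return T[:3,3]+d*((z-T[2,3])/d[:,2])[:,None]
def masks(im):
    h=cv2.cvtColor(im,cv2.COLOR_BGR2HSV)
    R=lambda a,b:cv2.inRange(h,np.array(a),np.array(b))
    return dict(yellow=R((18,120,60),(35,255,255)),blue=R((105,100,30),(130,255,255)),red=R((0,150,80),(8,255,255))|R((172,150,80),(180,255,255)))
def blobs(m,amin=15):
    n,l,s,c=cv2.connectedComponentsWithStats(m)
    return [(c[i],s[i],l==i) for i in range(1,n) if s[i][4]>=amin]
def circ(P):
    A=np.c_[2*P[:,:2],np.ones(len(P))]; s=np.linalg.lstsq(A,(P[:,:2]**2).sum(1),rcond=None)[0]
    return s[:2],np.sqrt(s[2]+s[:2]@s[:2])
E
python3 - <<'E'
from h import *
for n in("top","side"):
    im=cv2.imread(f"pics/{n}0.png"); M=masks(im)
    for k,z in(("yellow",67),("blue",67),("red",6)):
        for c,s,l in blobs(M[k]):
            ct=max(cv2.findContours(l.astype(np.uint8),0,1)[0],key=len)[:,0]
            hull=cv2.convexHull(ct)[:,0]
            o,r=circ(ray(n,hull,z)) if len(hull)>4 else (0,0)
            print(n,k,c.round(1),s,"world",ray(n,c,z)[0][:2].round(1),"circ",np.round(o,1),np.round(r,1))
# turntable disc: ellipse fit from rim (bright, low sat) in top
im=cv2.imread("pics/top0.png"); g=cv2.cvtColor(im,cv2.COLOR_BGR2GRAY)
pts=[]
c0=np.array([364,205.])
print("gray along right", [int(g[205,x]) for x in range(296,316)], [int(g[y,364]) for y in range(252,272)])
cv2.imwrite("pics/crop.png",cv2.resize(im[130:310,280:520],None,fx=3,fy=3,interpolation=cv2.INTER_CUBIC))
E
```

```text
top yellow [490.5 218.9] [480 209  23  21 336] world [ 565.7 -331.4] circ [ 566.  -332.8] 24.7
top yellow [387.3 229.9] [371 213  34  34 895] world [ 509.3 -100.7] circ [ 509.8 -101.2] 38.7
top yellow [466.5 280.6] [456 270  23  22 375] world [ 420.  -285.7] circ [ 420.1 -286.9] 24.5
top blue [433.5 198.6] [430 195   8   9  44] world [ 595.6 -198.9] circ [ 594.9 -198.3] 9.2
top red [594.1  56.1] [ 552   38   88   46 1470] world [1049.3 -602.5] circ [1022.5 -607. ] 94.2
top red [554.6  65.1] [552  62   7   7  18] world [1009.6 -500.1] circ [1008.9 -502.4] 9.7
top red [540.7  78.3] [537  73   9  10  41] world [ 967.  -465.1] circ [ 969.6 -465.6] 13.4
top red [604.3 113.2] [ 567   91   73   37 1018] world [ 891.  -628.6] circ [ 915.5 -629.3] 75.9
top red [367.1 278.7] [361 265  14  26 256] world [397.6 -73.7] circ [401.7 -74. ] 27.2
side yellow [378.1 151.1] [372 147  13   7  32] world [ 541.9 -284.4] circ [ 547.7 -291.9] 23.6
side yellow [407.5 172.2] [402 167  14   9  46] world [ 400.2 -237.5] circ [ 402.  -246.3] 23.4
side yellow [356.7 184.1] [346 175  23  19 137] world [503.2 -85.2] circ [504.3 -89.8] 40.7
side blue [ 37.2 286.6] [ 33 281  10  11  24] world [928.6 718.7] circ [930.1 659.8] 62.0
side red [334.9  87.9] [309  75  53  25 891] world [1026.5 -698.4] circ [1033.9 -709.4] 128.9
side red [317.8 100.9] [314  99   8   5  19] world [1014.3 -544.5] circ [1014.  -544.7] 17.2
side red [380.5 214.6] [370 210  20  10 103] world [397.1 -66.5] circ [401.1 -68.9] 28.6
gray along right [105, 103, 102, 103, 104, 103, 100, 95, 107, 115, 120, 119, 114, 103, 82, 73, 72, 73, 75, 75] [76, 79, 80, 74, 76, 83, 99, 118, 120, 124, 121, 112, 90, 64, 57, 52, 51, 56, 54, 52]
```

View pics/crop.png

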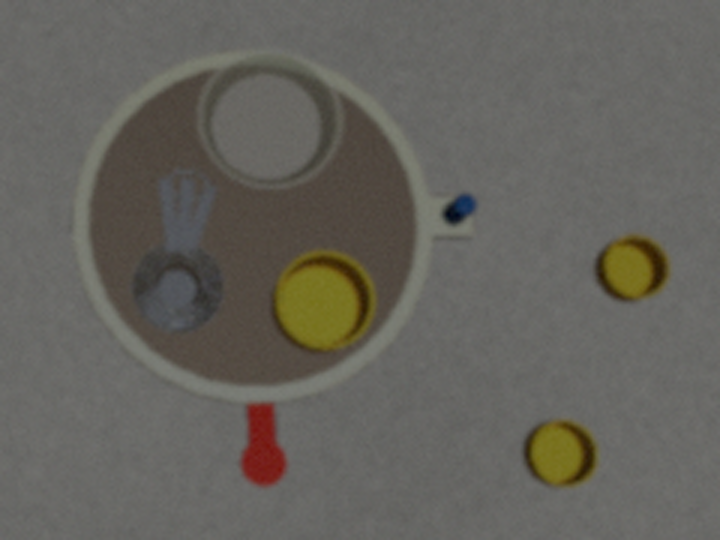

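```bash
cat >> h.py <<'E'
from scipy.optimize import least_squares
def fitc(P,r0=None):
    c,r=circ(P)
    f=lambda p:np.hypot(*(P[:,:2]-p[:2]).T)-p[2]
    s=least_squares(f,[*c,r],loss="soft_l1",f_scale=1.5); return s.x
def table(im):
    "outer edge of the white ring, seen from the top camera, cast on z=22"
    g=cv2.GaussianBlur(cv2.cvtColor(im,cv2.COLOR_BGR2GRAY),(3,3),0).astype(np.float32); pts=[]
    for a in np.arange(0,2*np.pi,.05):
        r=np.arange(45,66,.25); x=364+r*np.cos(a); y=205+r*np.sin(a)
        v=cv2.remap(g,x.astype(np.float32)[None],y.astype(np.float32)[None],1)[0]
        i=np.argmax(np.diff(v)[:]);  # inner edge brown->white
        pts.append((x[i],y[i]))
        j=i+np.argmin(np.diff(v)[i:i+45]); pts.append((x[j],y[j]))
    return np.array(pts[1::2]),np.array(pts[0::2])
def scene(im):
    M=masks(im); out={}
    hull=lambda l:cv2.convexHull(max(cv2.findContours(l.astype(np.uint8),0,1)[0],key=len))[:,0]
    B=[b for b in blobs(M["yellow"]) if np.hypot(*(b[0]-[364,205]))<65]
    b=max(B,key=lambda b:b[1][4]); out["ram"]=fitc(ray("top",hull(b[2]),67))
    b=min(blobs(M["blue"]),key=lambda b:np.hypot(*(b[0]-[364,205]))); out["post_mask"]=ray("top",b[0],60)[0]
    b=min([b for b in blobs(M["red"],60) if b[0][1]>240],key=lambda b:abs(b[0][0]-367))
    P=ray("top",hull(b[2]),6); out["ptr_lo"]=fitc(P[P[:,0]<P[:,0].min()+26])
    return out
E
python3 - <<'E'
from h import *
im=cv2.imread("pics/top0.png"); o,i=table(im)
print("outer",fitc(ray("top",o,22)).round(1),"inner",fitc(ray("top",i,22)).round(1))
c=fitc(ray("top",o,22))[:2]
s=scene(im)
for k,v in s.items(): d=v[:2]-c; print(k,v.round(1),"r",np.hypot(*d).round(1),"ang",np.arctan2(d[1],d[0]).round(3))
E
```

```text
outer [573.4 -44.8 142.9] inner [573.2 -44.6 130.5]
ram [ 509.8 -101.3   38.7] r 85.1 ang -2.416
post_mask [ 597.3 -200.6   60. ] r 157.6 ang -1.419
ptr_lo [385.6 -75.9  15.8] r 190.4 ang -2.978
```

```bash
cat >> h.py <<'E'
from scipy.spatial.transform import Rotation as Ro
C=np.array([573.3,-44.7]); FRONT=-2.978
def pose(th,flip,z=115,r=162):
    t=np.array([-np.sin(th),np.cos(th),0])*(-1 if flip else 1); zz=np.array([0,0,-1.])
    return [*(C+r*np.array([np.cos(th),np.sin(th)])),z], Ro.from_matrix(np.c_[np.cross(t,zz),t,zz]).as_quat()
E
python3 - <<'E'
from h import *
from station import set_gripper
best=None
q0=np.array(env.read_state()["qpos"])
for fl in(0,1):
    q=[env.ik(*pose(a,fl)) for a in(-1.08,-1.5,-1.9)]
    print(fl,[None if x is None else np.round(x,2) for x in q])
    if all(x is not None for x in q):
        m=max(abs(x[5]) for x in q)
        if best is None or m<best[0]: best=(m,fl)
fl=best[1]; print("flip",fl)
set_gripper(0)
p,o=pose(-1.08,fl,z=220); env.reach(p,o)
print("stop?",env.move_l(pose(-1.08,fl)[0],rate=150,f_stop=5))
st=env.read_state(); print(st["time_s"],np.round(st["tool_pos"],1),np.round(st["qpos"],2),st["width"],np.round(st["force"],1))
cv2.imwrite("pics/top1.png",viewer.camera("top"))
E
```

```text
0 [array([-0.3 ,  0.73,  1.59, -0.  ,  0.82, -0.79]), array([-0.36,  0.67,  1.73, -0.  ,  0.74, -0.43]), array([-0.38,  0.61,  1.87, -0.  ,  0.66, -0.06])]
1 [array([-0.3 ,  0.73,  1.59, -0.  ,  0.82,  2.35]), None, None]
flip 0
stop? False
4.5833 [ 650.2 -187.9  115.8] [-0.3   0.73  1.59  0.    0.82 -0.79] 0.5078554393279061 [ 0.4  0.4 -0.2]
```

View pics/top1.png

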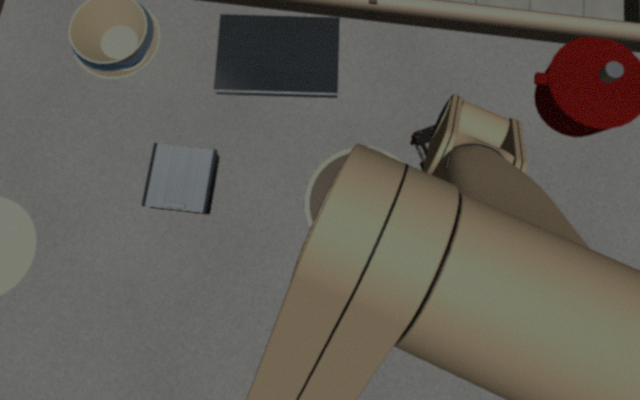

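Run:
```python
from h import *
ths=np.linspace(-1.08,-1.825,8)[1:]
for k,th in enumerate(ths):
    p,o=pose(th,0); env.move_l(p,rot=o,rate=60 if k<6 else 35)
    print(round(th,3),np.round(env.read_state()["force"],1))
env.hold(.3)
p,o=pose(-1.7,0); env.move_l(p,rot=o,rate=80)
env.move_l(p[:2]+[200],rate=150)
# view from the wrist, clear of the top view: swing base out to the right
q=np.array(env.read_state()["qpos"]); q[0]-=.9; env.move_joints(q)
st=env.read_state(); print(st["time_s"])
im=viewer.camera("top"); cv2.imwrite("pics/top2.png",im)
o,_=table(im); print("table",fitc(ray("top",o,22)).round(1))
for k,v in scene(im).items(): d=v[:2]-C; print(k,v.round(1),"r",np.hypot(*d).round(1),"ang",np.arctan2(d[1],d[0]).round(3))
```

```text
-1.186 [ 0.4 -0.1 -0.3]
-1.293 [-0.1 -0.4 -0. ]
-1.399 [-0.4 -0.2  0.1]
-1.506 [ 0.3 -0.  -0.5]
-1.612 [ 0.3  0.6 -0.3]
-1.719 [0.1 0.1 0.2]
-1.825 [ 0.7 -0.4 -0.6]
11.15
table [573.3 -45.3 142.9]
ram [489.  -61.8  38.3] r 86.0 ang -2.941
post_mask [ 512.8 -191.4   60. ] r 158.7 ang -1.962
ptr_lo [385.9 -75.9  15.7] r 190.0 ang -2.977
```

View pics/top2.png

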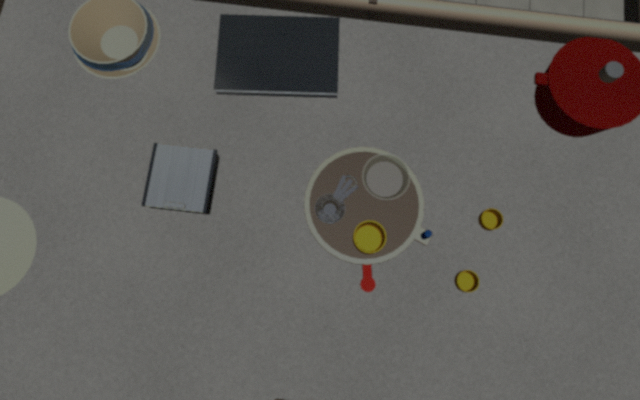

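The table went round cleanly, with everything standing: ramekin at (369,237), post at (427,234), pointer tip at (368,284). It is 0.037 rad short, so I'll push that much more.

Run:
```python
from h import *
p,o=pose(-1.7,0,z=200); env.reach(p,o)
env.move_l(p[:2]+[115],rate=120,f_stop=6)
for th,r in((-1.79,60),(-1.862,30)):
    p,o=pose(th,0); env.move_l(p,rot=o,rate=r)
env.hold(.3)
p,o=pose(-1.72,0); env.move_l(p,rot=o,rate=80)
env.move_l(p[:2]+[200],rate=150)
q=np.array(env.read_state()["qpos"]); q[0]-=.9; env.move_joints(q)
st=env.read_state(); print(st["time_s"])
im=viewer.camera("top"); cv2.imwrite("pics/top3.png",im)
o,_=table(im); print("table",fitc(ray("top",o,22)).round(1))
for k,v in scene(im).items(): d=v[:2]-C; print(k,v.round(1),"r",np.hypot(*d).round(1),"ang",np.arctan2(d[1],d[0]).round(3))
```

```text
18.15
table [573.2 -45.2 142.8]
ram [488.5 -58.7  38.3] r 85.9 ang -2.978
post_mask [ 508.1 -189.9   60. ] r 159.2 ang -1.993
ptr_lo [385.8 -75.8  15.7] r 190.1 ang -2.977
```

Run:
```python
from h import *
_,o=pose(-1.8,0)
env.reach([489,-58.6,250],o)
st=env.read_state(); im=viewer.camera("wrist"); cv2.imwrite("pics/w1.png",im)
T=np.eye(4); T[:3,:3]=Ro.from_quat(st["orientation"]).as_matrix(); T[:3,3]=st["tool_pos"]
T=T@viewer.camera_params("wrist")["tool_from_camera"]
for c,s,l in blobs(masks(im)["yellow"],300):
    h=cv2.convexHull(max(cv2.findContours(l.astype(np.uint8),0,1)[0],key=len))[:,0]
    print(c.round(),s,fitc(ray("wrist",h,67,T)).round(1))
print(st["time_s"],np.round(st["tool_pos"],1))
```

```text
[319. 191.] [ 277  153   85   82 4692] [492.  -55.8  37.7]
20.3083 [489.  -59.3 249.9]
```

View pics/w1.png

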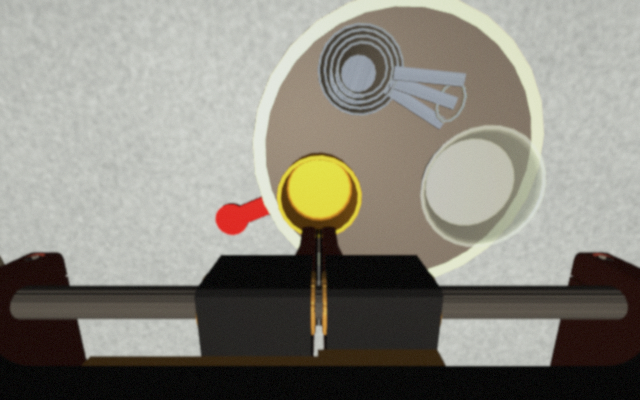

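The wrist view shows the ramekin at (319,191), the pointer tip at (232,218), and the dishes standing. I'll check the alignment once more in this view.

Run:
```python
from h import *
im=cv2.imread("pics/w1.png"); st=env.read_state()
T=np.eye(4); T[:3,:3]=Ro.from_quat(st["orientation"]).as_matrix(); T[:3,3]=st["tool_pos"]
T=T@viewer.camera_params("wrist")["tool_from_camera"]
b=[b for b in blobs(masks(im)["red"],200) if b[0][1]<240][0]
h=max(cv2.findContours(b[2].astype(np.uint8),0,1)[0],key=len)[:,0]; h=h[h[:,0]<242]
p=fitc(ray("wrist",h,6,T)); print("ptr",p.round(1))
# outer white rim edge along rays from image centre of the table
g=cv2.GaussianBlur(cv2.cvtColor(im,cv2.COLOR_BGR2HSV)[:,:,1],(5,5),0).astype(np.float32); g2=cv2.GaussianBlur(cv2.cvtColor(im,cv2.COLOR_BGR2GRAY),(5,5),0).astype(np.float32)
P=[]
for a in np.r_[np.arange(np.radians(150),np.radians(250),.04),np.arange(np.radians(290),np.radians(370),.04)]:
    r=np.arange(100,165,.5); x=(398+r*np.cos(a)).astype(np.float32); y=(135+r*np.sin(a)).astype(np.float32)
    v=cv2.remap(g2,x[None],y[None],1)[0]; i=np.argmax(np.diff(v)) # inner edge brown->white
    if 2<y[i]<250: P.append((x[i],y[i]))
c=fitc(ray("wrist",P,22,T)); print("table inner",c.round(1),len(P))
f=lambda v:np.arctan2(*(v[:2]-c[:2])[::-1])
print("front",f(p).round(3),np.hypot(*(p-c)[:2]).round(1),"ram",f(np.array([492,-55.8])).round(3))
```

```text
ptr [389.2 -72.8  17. ]
table inner [575.3 -41.1 130.3] 79
front -2.973 188.7 ram -2.967
```

Run:
```python
from h import *
from station import workorder
env.move_l([490,-57.5,67+30+env.tips_ahead],rate=80,f_stop=6)
env.hold(2.6)
st=env.read_state(); print(st["time_s"],np.round(st["tool_pos"],1),np.round(st["force"],1))
print(workorder.sign_off())
```

```text
24.025 [490.  -57.5 177. ] [0.3 0.3 0.9]
the job is handed in; nothing more can be done
None
```

The job is handed in at 24 s on the robot's clock: the yellow ramekin stands in line with the red pointer (within about 0.01 rad in both the top and wrist views), and the fingertips held about 30 mm above its mouth for 2.6 s with nothing else touched.

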